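Start the sample loader with its service key

ROBOT

A 7-joint arm with a two-finger parallel gripper is mounted at the origin on the work surface. World frame = base frame: x ahead of the robot, y to its left, z up, the work surface at z = 0. Lengths are in m, angles in rad, forces in N, time in s.
With the tool pointing down it reaches from about 0.425 to 0.925 m from the base axis. Payload 6.8 kg.
Tool frame: the origin (TCP) lies at the very end of the fingers, on their centre line; the grasp point (between the pads) lies 19 mm behind it; z points along the fingers, y is the line along which they close (so a half turn about z gives the same grasp; the last joint's range is limited). The gripper opens to 85 mm and grips with 20 to 120 N. Pads are 22 mm wide; open, the fingers measure 114 mm over their backs; the gripper's body (76 mm by 85 mm) begins 54 mm behind the grasp point. The pads swing forward as they close: fully open they stand 13 mm farther back than shut.
Start: joints at [-0.108, 0.477, 0.022, 1.555, -0.011, 1.109, -0.083], TCP at [0.675, 0, 0.231] pointing down, gripper open.
Joint ranges: [-2.96, 2.96], [-0.34, 2.1], [-1.41, 1.46], [0.24, 2.44], [-1.37, 4.51], [0.17, 1.92], [-2.96, 2.96]. Speed limits (rad/s): [2.39, 2.39, 3.14, 3.14, 3.14, 3.14, 3.14].

INTERFACE

Orientations are given as a unit quaternion [x, y, z, w].
In Python, from workcell import ctrl, camera, job_done gives the robot as it stands.
- The arm moves only by the tool move_arm, never from a script. Its argument "rows" is text: rows parted by semicolons, each of 7 numbers parted by spaces: the shift along the tool's x, y, z in units of 0.04 m (1.0 is 0.04 m), then the turn, a rotation vector about the tool's x, y, z in units of 0.12 rad (1.0 is 0.12 rad), then the finger opening in mm, from 0 to 85.4. In form: dx dy dz rx ry rz fingers; .... A call has 1 to 8 rows; each row shifts and turns the commanded pose from where the row before left it, along the tool's axes as they then stand; what a row does not reach is not made up. A row lasts 1/12 s, in which the tool goes at most 41.7 mm and 7.16 degrees, less where a joint would pass 70% of its speed; a pose out of reach is approached as far as the arm can. A call with a number of a shift or a turn outside -1 to 1 is refused whole. A call with a gripper value outside its range is refused whole. The fingers move at their own pace and stop on an object; "newtons" is the grip in N (left out, the last holds). Time passes only in rows, so rows that do not move let the fingers close. It gives the time, the measured TCP pose, the force, the opening and the grip force at its end, in the units of the state.
- ctrl.observe(): the state, without advancing time (a new reading comes with each control period).
- camera(name): name is "scene" or "side" or "wrist"; returns a dict with "color" (400x640x3 uint8, red, green, blue), "range_z" (400x640 float32, m along the optical axis (not along the pixel's ray), 0 where there is no reading), "intrinsics" (3x3 intrinsics, pixels), "extrinsics" (4x4, takes a point from world to camera coordinates); the wrist camera has in their place "mount" (4x4, takes a point from camera to tool coordinates, whose origin is the TCP and whose axes are the flange's). Camera axes: x right, y up, looking along -z (the intrinsics and any distortion apply to the point x, -y, -z); pixel columns grow to the right and rows downward; lengths in m; the calibration is good to about 2 mm. A picture is of the moment at which its call begins: read the wrist's pose just before it.
- job_done(): hands the job in; it is judged then, once.
The state is a dict: "t": time; "joints": joint angles; "qd": joint speeds; "joint_efforts": joint torques, N m; "ee_pos": TCP position; "tcp_rot": TCP orientation; "wrist_force": force on the tool from outside, world axes, zero at the start; "ft_torque": the same for the moment, N m; "grip_width": finger opening in m; "gripper_force": force on a finger pad.
Only numpy, scipy, OpenCV 4.12 (cv2) and the standard library are available. Lean on these libraries where they do the work, as an engineer would, in place of code of your own. Each camera call takes 0.05 s, during which the arm holds its last target. There are 200 camera calls.

TASK

Take the big flat key lying on its rest, push it blade down fully home into the slot of the loader console's key cylinder, then turn it clockwise (seen from above) all the way to the stop, and leave it standing there, turned. It lies flat and has to go in upright, so you may stand it in the empty hole of the tube rack to change your grip. Do not turn the cylinder until the key is in, and leave the other things on the bench where they are.

Things in the scene. Friction and masses are not known exactly. Their poses are not given: they have to be found in the camera images.
- key: Plain flat aluminium key, 120 mm long, 125 to 235 g; origin mid-length, mid-thickness. x runs along it to the tip, y is its width, z its thickness. Shank from x = -20 to +20 mm, 16 mm wide, 12 thick; blade from +20 to +60, 24 wide, 10 thick (last 6 mm: 21 x 7). Starts lying level on the rest, axis 42 mm above the table, tip within 0.65 rad of +x
- key_bow (a point): middle of the key's bow (handle plate), 40 mm from the key's origin away from the tip; bow 40 mm long, 50 mm wide, 12 mm thick, faces alike with a round dark inset; axes as the key's. While it lies, the bow can be gripped across its 50 mm width, the fingers reaching down either side of the rest's narrow beam
- key_tip (a point): middle of the end face of the key's blade, on the key's axis, 60 mm from its origin; axes as the key's
- rest: key rest, fixed: grey base plate 160 x 80 x 6 mm with a raised beam 100 mm long (along its x), 22 mm wide, top 36 mm above the table, on which the key lies; origin under its centre on the table, x along the beam
- rack: white tube rack block, fixed, 60 (x) x 170 (y) x 60 mm high; origin under its centre on the table. One empty round hole near its -y end; two capped tubes, 31 mm wide over the caps, tops 127 mm above the table, are fixed in it at y = +30 and +64 mm. It may stand on either side of the console, with the key rest on the other side
- rack_hole (a point): centre of the mouth of the empty hole in the rack, 60 mm above the table; hole 29 mm wide, 50 mm deep, upright. The key's blade goes in loosely at any yaw, and the key then stands there upright by itself, leaning up to 0.15 rad
- console: white loader console, fixed, a 30 mm high plate from x = -65 to +105 mm and y = -80 to +80 mm about its origin, which lies on the table under the axis of the key cylinder; a row of five capped tubes stands in a carrier along its back edge at x = +85 mm, tops 120 mm above the table
- lock (a joint): turn of the steel key cylinder about its upright axis, rad: grows clockwise seen from above, hard stop at 1.3, starts between 0 and 0.2. It turns stiffly with about 0.06 N m and stays where it is left; it has no spring. The key has up to 0.12 rad of play in the slot
- lock_mouth (a point): centre of the mouth of the slot in the top of the key cylinder (62 mm wide), 76 mm above the table, turning with it; x along the slot's long side, z up. The slot is 26 x 12 mm for the 24 x 10 mm blade, which goes in either way round, and 36 mm deep: fully home the tip rests on its floor and 4 mm of blade still shows
- cup: bystander: open white plastic specimen cup, 66 mm wide, 70 mm tall, standing; origin under its centre; loose, leave it where it is
- slidebox: bystander: closed cardboard slide box 85 x 55 x 30 mm; origin under its centre; loose, leave it where it is
- spray: bystander: white capped bottle, 68 mm wide, 190 mm tall; origin under its centre; loose, leave it where it is
- canister: bystander: white wipes canister, 80 mm wide, 150 mm tall; origin under its centre; loose, leave it where it is
- reagent: bystander: small amber jar, 48 mm wide, 75 mm tall; origin under its centre; loose, leave it where it is
Mind the look-alikes: they are no part of the job. Several things have the shape of the key; the one meant has the colours described above.

How it is judged:
On the way, in this order (a step that is already met when the one before it is completed fails the run):
1. the key is fully home, upright, in the cylinder, which has not been turned yet (z of key_tip in the frame of lock_mouth below -0.032 m and horizontal distance between key_tip and lock_mouth below 0.004 m and angle between the x axis of key and the z axis of lock_mouth, either way round below 0.12 rad and value of joint lock below 0.5 rad), for 0.1 s.
2. the cylinder is turned clockwise to its stop with the key in it (z of key_tip in the frame of lock_mouth below -0.032 m and horizontal distance between key_tip and lock_mouth below 0.004 m and angle between the x axis of key and the z axis of lock_mouth, either way round below 0.12 rad and value of joint lock above 1.15 rad), for 0.2 s.
At the end, for the whole second after the job is handed in: the key stands upright (within 0.12 rad) and at rest in the slot, its tip at least 32 mm deep and within 4 mm of the slot's centre, and the cylinder is turned clockwise past 1.15 rad (the stop is at 1.3) (all of step 2 and linear speed of key below 0.02 m/s); the robot touches nothing.
It fails at once if a bystander is moved by more than 40 mm or toppled (distance of any of cup, slidebox, spray, canister, reagent from where it was at the start of the episode above 0.04 m or angle between any of cup, slidebox, spray, canister, reagent's own z axis and vertical above 0.6 rad).
It fails at once if the cylinder is turned (past 0.5 rad) without the key in it (value of joint lock above 0.5 rad and (z of key_tip in the frame of lock_mouth above -0.02 m or horizontal distance between key_tip and lock_mouth above 0.008 m)).
It also fails if it takes over 62 s, if anything falls off the work surface, if the arm or the gripper's body presses on something with over 40 N, if the wrist force passes 120 N, or if a joint passes its speed limit or range.

## Working session

There is one attempt and no reset: what is moved stays moved. The work goes in short steps, Python scripts to look and compute and a tool call to move; the robot and the scene stay as the last step left them, time stands still between calls to the robot, and variables do not carry over. Pictures are saved under pics/ and viewed, at most 10 in all, crops included, and the job is handed in when it is done.

Besides the shell and the picture viewer there is one more tool, called after ">>>" by a JSON object that holds its "name" and its "arguments". move_arm: Moves the arm, as the interface text tells. Its arguments: {"type":"object","properties":{"rows":{"type":"string"},"newtons":{"type":"number"}},"required":["rows"]}

```bash
ls; mkdir -p pics; cat > h.py <<'E'
import numpy as np, cv2
from workcell import ctrl, camera
from scipy.spatial.transform import Rotation as R
def grab(n):
    s=ctrl.observe(); c=camera(n); K=np.array(c["intrinsics"]); z=c["range_z"]
    v,u=np.mgrid[0:z.shape[0],0:z.shape[1]]
    P=np.stack([(u-K[0,2])/K[0,0]*z,-(v-K[1,2])/K[1,1]*z,-z],-1)
    if n=="wrist":
        T=np.eye(4);T[:3,:3]=R.from_quat(s["tcp_rot"]).as_matrix();T[:3,3]=s["ee_pos"]
        M=T@np.array(c["mount"])
    else: M=np.linalg.inv(np.array(c["extrinsics"]))
    W=P@M[:3,:3].T+M[:3,3]; W[z==0]=np.nan
    return c["color"],W,s
def save(n,img): cv2.imwrite("pics/"+n,cv2.cvtColor(img,cv2.COLOR_RGB2BGR))
E
python3 - <<'E'
from h import *
a=[]
for n in("scene","side"):
    c,W,s=grab(n); np.savez(n+".npz",c=c,W=W); save(n+".png",c)
    x=camera(n); print({k:np.round(v,3).tolist() for k,v in x.items() if k not in("color","range_z")}, [k for k in x])
print(s)
E
```

```text
pics
{'intrinsics': [[501.763, 0.0, 314.787], [0.0, 501.763, 195.15], [0.0, 0.0, 1.0]], 'extrinsics': [[0.025, 1.0, -0.007, 0.043], [-0.848, 0.025, 0.53, 0.406], [0.53, -0.008, 0.848, -1.768], [0.0, 0.0, 0.0, 1.0]]} ['color', 'range_z', 'intrinsics', 'extrinsics']
{'intrinsics': [[391.112, 0.0, 320.0], [0.0, 391.112, 197.192], [0.0, 0.0, 1.0]], 'extrinsics': [[0.982, -0.186, -0.016, -0.533], [0.154, 0.754, 0.639, -0.076], [-0.107, -0.63, 0.769, -1.02], [0.0, 0.0, 0.0, 1.0]]} ['color', 'range_z', 'intrinsics', 'extrinsics']
{'t': 0.1, 'joints': array([-0.10811324,  0.47771569,  0.02233909,  1.55632279, -0.01150627,
        1.10931148, -0.08308486]), 'qd': array([ 0.00229845, -0.00253441, -0.000225  , -0.00260879, -0.00043789,
        0.0022623 ,  0.00073247]), 'joint_efforts': array([ 5.69385389e-03, -5.97765398e+01,  1.61440808e+00, -2.81952703e+01,
        1.29656185e-02,  5.02699884e-03, -1.13572563e-05]), 'ee_pos': array([6.74476823e-01, 3.00570438e-06, 2.30436625e-01]), 'tcp_rot': array([ 7.07089195e-01,  7.07123897e-01, -6.13897266e-04, -5.35504529e-04]), 'wrist_force': array([-1.30314627,  0.07984086, -0.82879706]), 'ft_torque': array([0.01188574, 0.01872012, 0.0497927 ]), 'gripper_force': 0.0, 'grip_width': 0.08599646374602901}
```

View pics/scene.png

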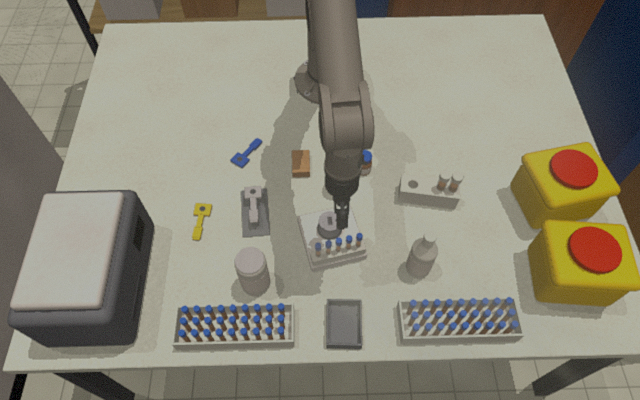

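View pics/side.png

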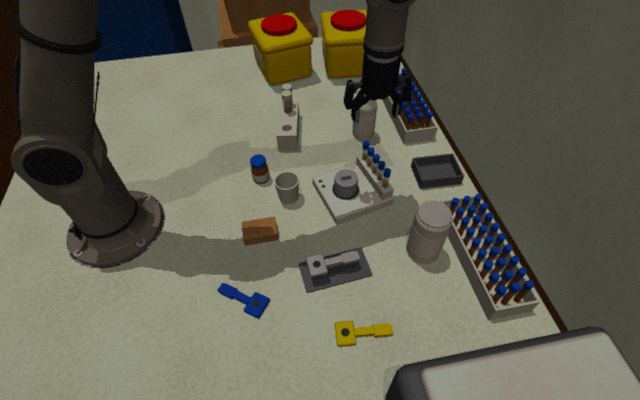

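The scene view shows three key shapes: grey on the grey rest at scene (253,203) / side (333,263), blue at scene (247,152), and yellow at scene (202,220). The plain aluminium key on the rest fits the description. I'll confirm it in a crop and measure it.

```bash
cat > m.py <<'E'
from h import *
def key(W,x0=None):
    pass
for n in("scene","side"):
    d=np.load(n+".npz");W=d["W"];c=d["c"]
    def at(u,v,r=1): return np.round(np.nanmedian(W[v-r:v+r+1,u-r:u+r+1].reshape(-1,3),0),3)
    pts={"scene":dict(key_bow=(253,190),key_tip=(253,222),hole=(413,184),lock=(328,224),cup=(330,190),table=(280,120)),
     "side":dict(key_bow=(318,265),key_tip=(352,259),hole=(287,127),lock=(347,183),cup=(288,188),table=(200,300))}[n]
    for k,p in pts.items(): print(n,k,at(*p))
    x,y,z=W[...,0],W[...,1],W[...,2]
    b=at(*pts["key_bow"])
    m=(abs(z-.048)<.006)&(abs(x-b[0]-.05)<.11)&(abs(y-b[1])<.08)
    q=W[m]; 
    for _ in range(2):
        p=np.median(q,0)
    (cx,cy),(w,h),a=cv2.minAreaRect((q[:,:2]*1000).astype(np.float32)); print("key pts",len(q),"rect",cx,cy,w,h,a,"meanz",q[:,2].mean())
    L=W[(abs(z-.076)<.006)&(np.hypot(x-at(*pts["lock"])[0],y-at(*pts["lock"])[1])<.04)]
    print("cyl",len(L),cv2.minEnclosingCircle((L[:,:2]*1000).astype(np.float32)),L.mean(0))
    h0=at(*pts["hole"]); L=W[(abs(z-.06)<.005)&(abs(x-h0[0])<.06)&(abs(y-h0[1]+-.06)<.2)]
    print("rack",len(L),cv2.minAreaRect((L[:,:2]*1000).astype(np.float32)))
E
python3 m.py; python3 - <<'E'
from h import *
c,W,s=grab("wrist"); np.savez("w0.npz",c=c,W=W)
a=np.load("side.npz")["c"][225:300,280:390]
save("c1.png",np.hstack([cv2.resize(a,(440,300),interpolation=cv2.INTER_CUBIC)[:,:360],cv2.resize(c,(440,275))[:275].repeat(1,0) if 0 else cv2.copyMakeBorder(cv2.resize(c,(440,275)),0,25,0,0,cv2.BORDER_CONSTANT)]))
print(camera("wrist")["mount"],camera("wrist")["intrinsics"])
E
```

```text
scene key_bow [ 0.484 -0.236  0.045]
scene key_tip [ 0.587 -0.232  0.043]
scene hole [0.473 0.237 0.041]
scene lock [ 0.616 -0.021  0.072]
scene cup [ 0.702 -0.026  0.379]
scene table [ 0.178 -0.164 -0.002]
key pts 352 rect 529.65283203125 -235.41439819335938 120.883056640625 49.73209762573242 4.073357105255127 meanz 0.046277669848904496
cyl 249 ((610.6494140625, -19.02646255493164), 31.19365119934082) [ 0.61023117 -0.02368996  0.07489368]
rack 709 ((484.8731384277344, 228.02255249023438), (273.58953857421875, 73.48993682861328), 74.59101104736328)
side key_bow [ 0.493 -0.242  0.046]
side key_tip [ 0.572 -0.24   0.046]
side hole [0.488 0.242 0.048]
side lock [ 0.608 -0.038  0.074]
side cup [0.459 0.032 0.013]
side table [ 0.219 -0.252 -0.001]
key pts 638 rect 530.522705078125 -236.8690185546875 120.36345672607422 49.83022689819336 4.139323711395264 meanz 0.046340072370363895
cyl 280 ((609.04931640625, -22.759721755981445), 30.554059982299805) [ 0.60828382 -0.02549791  0.07481016]
rack 559 ((495.2143859863281, 277.1142883300781), (173.72384643554688, 60.54085922241211), 79.91492462158203)
[[ 2.49018117e-04  9.57487557e-01  2.88474464e-01  7.30756404e-02]
 [ 9.99999942e-01 -3.05998090e-04  1.52426873e-04  1.96216330e-04]
 [ 2.34219469e-04  2.88474409e-01 -9.57487577e-01 -1.41916955e-01]
 [ 0.00000000e+00  0.00000000e+00  0.00000000e+00  1.00000000e+00]] [[283.11254052   0.         321.09234946]
 [  0.         283.11254052 201.01028554]
 [  0.           0.           1.        ]]
```

View pics/c1.png

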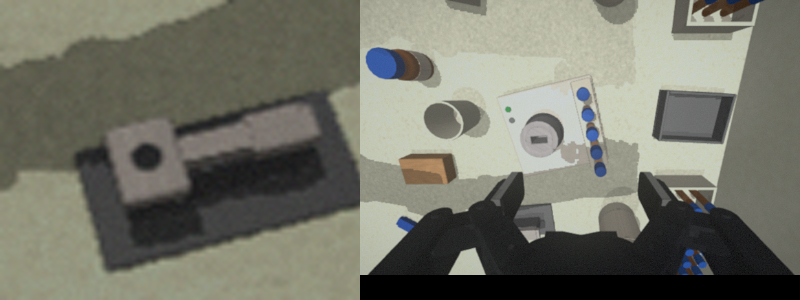

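The crop confirms the plain aluminium key with its round dark inset on the bow, tip towards +x. Both cameras give a 120.5 x 50 mm outline at yaw about 4.1°, as it should be. The bow is near (0.490, -0.239). I'll move above it and yaw so the fingers close across the bow, with the camera on the robot side.

>>> {"name": "move_arm", "arguments": {"rows": "-0.75 -0.58 0.1 0 0 0 85; -0.75 -0.58 0.1 0 0 0 85; -0.75 -0.58 0.1 0 0 0 85; -0.75 -0.58 0.1 0 0 0 85; -0.75 -0.58 0.1 0 0 0 85; -0.75 -0.58 0.1 0 0 0 85; -0.75 -0.58 0.1 0 0 0 85; -0.75 -0.58 0.1 0 0 0 85"}}

```text
t: 1.02
ee_pos: [0.4882, -0.2412, 0.1994]
tcp_rot: [0.707, 0.707, 0.0, 0.0]
wrist_force: [0.8, -0.6, 0.5]
grip_width: 0.0852
gripper_force: 0.0
```

>>> {"name": "move_arm", "arguments": {"rows": "0 0 0 0 0 -0.98 85; 0 0 0 0 0 -0.98 85; 0 0 0 0 0 -0.98 85; 0 0 0 0 0 -0.98 85; 0 0 0 0 0 -0.98 85; 0 0 0 0 0 -0.98 85; 0 0 0 0 0 -0.98 85"}}

```text
t: 1.6
ee_pos: [0.4894, -0.2401, 0.1994]
tcp_rot: [0.363, 0.932, 0.0, 0.0]
wrist_force: [-0.5, 0.3, 0.5]
grip_width: 0.0851
gripper_force: 0.0
```

>>> {"name": "move_arm", "arguments": {"rows": "0 0 0 0 0 -0.98 85; 0 0 0 0 0 -0.98 85; 0 0 0 0 0 -0.98 85; 0 0 0 0 0 -0.98 85; 0 0 0 0 0 -0.98 85; 0 0 0 0 0 -0.98 85; 0 0 0 0 0 -0.98 85; 0 0 0 0 0 0 85"}}

```text
t: 2.27
ee_pos: [0.4894, -0.2401, 0.1994]
tcp_rot: [-0.04, 0.999, 0.0, 0.0]
wrist_force: [0.9, 0.3, 0.6]
grip_width: 0.0847
gripper_force: 0.0
```

```bash
cat > m2.py <<'E'
from h import *
c,W,s=grab("wrist"); np.savez("w1.npz",c=c,W=W)
Rm=R.from_quat(s["tcp_rot"]).as_matrix()
print(np.round(s["ee_pos"],4),np.round(Rm,3).tolist(),np.round(s["joints"],3))
z=W[...,2];x=W[...,0];y=W[...,1]
m=(abs(z-.048)<.006)&(abs(x-.53)<.09)&(abs(y+.236)<.07)
q=W[m]; print(len(q),cv2.minAreaRect((q[:,:2]*1000).astype(np.float32)),q[:,2].mean())
for n in("scene","side"):
    d=np.load(n+".npz")["W"]; x,y,z=d[...,0],d[...,1],d[...,2]
    m=(abs(z-.06)<.004)&(x>.4)&(x<.6)&(y>.15)&(y<.4)
    q=d[m][:,:2]*1000
    lab=cv2.morphologyEx(m.astype(np.uint8),cv2.MORPH_OPEN,np.ones((3,3)))
    q2=d[lab>0][:,:2]*1000
    print(n,len(q),cv2.minAreaRect(q.astype(np.float32)),len(q2),cv2.minAreaRect(q2.astype(np.float32)))
    # tall things: cells with z>.05
    t=(z>.02)&(z<.2)&(x>.3)&(x<.9)&(abs(y)<.4)
    k,l,st,ce=cv2.connectedComponentsWithStats(t.astype(np.uint8))
    for i in range(1,k):
        if st[i,4]>60: p=d[l==i]; print(st[i,:5],p.min(0).round(3),p.max(0).round(3))
E
python3 m2.py
```

```text
[ 0.4894 -0.2401  0.1994] [[-0.997, -0.079, 0.0], [-0.079, 0.997, 0.0], [-0.0, 0.0, -1.0]] [ 0.504  0.308 -0.197  1.891  0.073  0.949  1.924]
2788 ((528.171142578125, -236.32351684570312), (119.93995666503906, 49.39562225341797), 3.1940672397613525) 0.04704881552797475
scene 647 ((495.09405517578125, 278.2138366699219), (169.9114227294922, 65.04288482666016), 79.96147918701172) 282 ((497.0867004394531, 279.9392395019531), (160.43447875976562, 56.36076354980469), 79.22663116455078)
[292 150  18  25 415] [ 0.324 -0.123  0.02 ] [ 0.415 -0.07   0.035]
[361 150  11  23 170] [0.367 0.087 0.02 ] [0.416 0.119 0.082]
[ 398  171   65   35 1642] [0.45 0.19 0.02] [0.542 0.365 0.131]
[244 186  18  39 436] [ 0.468 -0.263  0.02 ] [ 0.59  -0.212  0.054]
[ 297  205   70   65 2792] [ 0.53  -0.108  0.02 ] [0.728 0.081 0.124]
[ 406  231   32   46 1001] [0.691 0.186 0.021] [0.758 0.254 0.194]
[ 234  247   36   48 1283] [ 0.719 -0.264  0.02 ] [ 0.796 -0.184  0.156]
[326 299  36  32 244] [ 0.816 -0.037  0.02 ] [0.899 0.055 0.04 ]
[ 397  298  104   31 1627] [0.829 0.149 0.02 ] [0.899 0.398 0.088]
[ 181  303
[... 491 characters left out ...]
88] [0.451 0.186 0.02 ] [0.539 0.366 0.13 ]
[386  96   8  15  70] [0.831 0.281 0.021] [0.852 0.35  0.051]
[395  96  33  44 772] [0.831 0.145 0.02 ] [0.9   0.295 0.086]
[353 100  25  37 605] [0.689 0.183 0.02 ] [0.755 0.227 0.14 ]
[ 313  141   82   80 3516] [ 0.53  -0.111  0.02 ] [0.729 0.074 0.121]
[250 155  20  25 378] [0.366 0.07  0.02 ] [0.414 0.115 0.077]
[413 155  39  30 322] [ 0.818 -0.041  0.02 ] [0.9   0.054 0.038]
[275 172  25  29 562] [ 0.425 -0.026  0.02 ] [0.489 0.041 0.073]
[ 408  196  113  111 4866] [ 0.714 -0.4    0.02 ] [ 0.896 -0.12   0.154]
[242 217  36  25 668] [ 0.328 -0.129  0.02 ] [ 0.413 -0.07   0.033]
[307 251  54  27 805] [ 0.47  -0.266  0.02 ] [ 0.591 -0.214  0.051]
```

>>> {"name": "move_arm", "arguments": {"rows": "0 0.03 0.75 0 0 0 85; 0 0 0.75 0 0 0 85; 0 0 0.75 0 0 0 85; 0 0 0.75 0 0 0 85; 0 0 0.75 0 0 0 85; 0 0 0.72 0 0 0 85; 0 0 0 0 0 0 85"}}

```text
t: 2.9
ee_pos: [0.4858, -0.2373, 0.0158]
tcp_rot: [-0.036, 0.999, 0.002, -0.004]
wrist_force: [-0.4, 0.3, -0.8]
grip_width: 0.0852
gripper_force: 0.0
```

>>> {"name": "move_arm", "arguments": {"rows": "0 0 0 0 0 0 40; 0 0 0 0 0 0 40; 0 0 0 0 0 0 40; 0 0 0 0 0 0 40; 0 0 0 0 0 0 40; 0 0 0 0 0 0 40; 0 0 0 0 0 0 40; 0 0 0 0 0 0 40", "newtons": 80}}

```text
t: 3.57
ee_pos: [0.491, -0.2395, 0.0229]
tcp_rot: [-0.037, 0.999, -0.001, 0.002]
wrist_force: [-1.0, 0.5, 6.5]
grip_width: 0.0485
gripper_force: 82.7
```

>>> {"name": "move_arm", "arguments": {"rows": "0 0 -0.5 0 0 0 40; 0 0 -0.8 0 0 0 40; 0 0 -0.8 0 0 0 40; 0 0 -0.8 0 0 0 40; 0 0 -0.8 0 0 0 40; 0 0 -0.8 0 0 0 40; 0 0 0 0 0 0 40"}}

```text
t: 4.15
ee_pos: [0.493, -0.2402, 0.2084]
tcp_rot: [-0.037, 0.999, -0.003, 0.006]
wrist_force: [1.2, -0.1, -2.1]
grip_width: 0.0483
gripper_force: 83.5
```

>>> {"name": "move_arm", "arguments": {"rows": "0 0 0 0 0 0.98 40; 0 0 0 0 0 0.98 40; 0 0 0 0 0 0.98 40; 0 0 0 0 0 0.98 40; 0 0 0 0 0 0.98 40; 0 0 0 0 0 0.98 40; 0 0 0 0 0 0.98 40"}}

```text
t: 4.73
ee_pos: [0.4891, -0.2387, 0.2011]
tcp_rot: [0.368, 0.93, 0.0, 0.0]
wrist_force: [-0.5, -0.1, -2.1]
grip_width: 0.0482
gripper_force: 83.4
```

>>> {"name": "move_arm", "arguments": {"rows": "0 0 0 0 0 0.98 40; 0 0 0 0 0 0.98 40; 0 0 0 0 0 0.98 40; 0 0 0 0 0 0.98 40; 0 0 0 0 0 0.98 40; 0 0 0 0 0 0.98 40; 0 0 0 0 0 0.9 40"}}

```text
t: 5.32
ee_pos: [0.4892, -0.2387, 0.2012]
tcp_rot: [0.706, 0.708, 0.0, 0.0]
wrist_force: [-0.5, -0.2, -2.4]
grip_width: 0.0487
gripper_force: 83.4
```

>>> {"name": "move_arm", "arguments": {"rows": "0.9 0 0 0 0 0 40; 0.9 0 0 0 0 0 40; 0.9 0 0 0 0 0 40; 0.9 0 0 0 0 0 40; 0.9 0 0 0 0 0 40; 0.9 0 0 0 0 0 40; 0.9 0 0 0 0 0 40; 0 0 0 0 0 0 40"}}

```text
t: 5.98
ee_pos: [0.4867, 0.0215, 0.2015]
tcp_rot: [0.7, 0.714, 0.002, -0.001]
wrist_force: [0.4, 1.0, -1.4]
grip_width: 0.0485
gripper_force: 83.3
```

```bash
cat > m3.py <<'E'
from h import *
c,W,s=grab("wrist"); np.savez("w2.npz",c=c,W=W)
Rm=R.from_quat(s["tcp_rot"]).as_matrix()
print(np.round(s["ee_pos"],4),np.round(Rm,3).tolist(),np.round(s["joints"],3),s["gripper_force"])
x,y,z=W[...,0],W[...,1],W[...,2]
top=(abs(z-.06)<.006)&(x>.4)&(x<.6)&(y>.15)&(y<.38)
print("rack",top.sum(),cv2.minAreaRect((W[top][:,:2]*1000).astype(np.float32)),W[top][:,2].mean())
save("w2.png",c)
E
python3 m3.py
```

```text
[0.4867 0.0215 0.2015] [[-0.019, 1.0, 0.002], [1.0, 0.019, 0.004], [0.004, 0.002, -1.0]] [-0.109  0.205 -0.07   2.023  0.013  0.911 -0.166] 83.33398103713989
rack 85 ((496.3338928222656, 190.65261840820312), (3.01169753074646, 21.858413696289062), 86.4312973022461) 0.05780409661825501
```

View pics/w2.png

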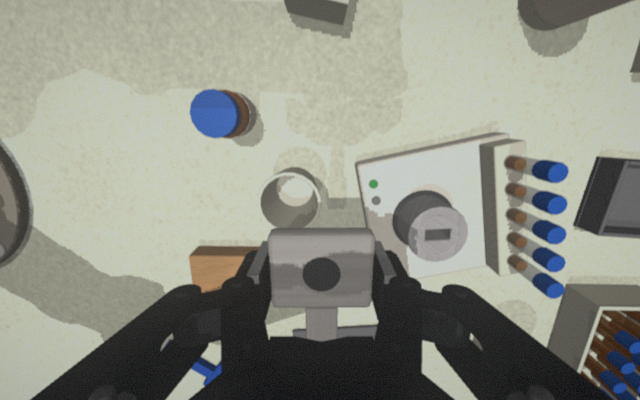

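The wrist view shows the held key (bow at 320,265), the slot at (437,235), and only the edge of the rack at the top (325,10). I'll move closer to the rack to measure the hole.

>>> {"name": "move_arm", "arguments": {"rows": "0.8 0 0 0 0 0 40; 0.8 0 0 0 0 0 40; 0.8 0 0 0 0 0 40; 0 0 0 0 0 0 40; 0 0 0 0 0 0 40"}}

```text
t: 6.45
ee_pos: [0.4859, 0.1102, 0.2009]
tcp_rot: [0.703, 0.711, 0.0, 0.0]
wrist_force: [-0.2, -0.6, -2.6]
grip_width: 0.0486
gripper_force: 83.3
```

```bash
cat > m4.py <<'E'
from h import *
c,W,s=grab("wrist"); np.savez("w3.npz",c=c,W=W)
Rm=R.from_quat(s["tcp_rot"]).as_matrix()
print(np.round(s["ee_pos"],4),np.round(Rm,3).tolist())
x,y,z=W[...,0],W[...,1],W[...,2]
top=((abs(z-.06)<.006)&(x>.4)&(x<.6)&(y>.15)&(y<.38)).astype(np.uint8)
print("rack",cv2.minAreaRect((W[top>0][:,:2]*1000).astype(np.float32)),W[top>0][:,2].mean())
cs,h=cv2.findContours(top,cv2.RETR_CCOMP,cv2.CHAIN_APPROX_NONE)
for i,k in enumerate(cs):
    if h[0][i][3]>=0 and len(k)>15:
        p=k[:,0]; w=W[p[:,1],p[:,0]]; w=w[abs(w[:,2]-.06)<.006]
        print("hole px",p.mean(0),cv2.minEnclosingCircle((w[:,:2]*1000).astype(np.float32)),cv2.fitEllipse((w[:,:2]*1000).astype(np.float32)))
# lock slot from w2
d=np.load("w2.npz");W2=d["W"];g=cv2.cvtColor(d["c"],cv2.COLOR_RGB2GRAY)
m=(abs(W2[...,2]-.076)<.008)&(np.hypot(W2[...,0]-.61,W2[...,1]+.022)<.045)
print("cyl",m.sum(),cv2.minEnclosingCircle((W2[m][:,:2]*1000).astype(np.float32)),W2[m][:,2].mean())
save("w3.png",np.hstack([c[0:300,170:570],cv2.resize(d["c"][180:280,380:500],(360,300),interpolation=cv2.INTER_CUBIC)]))
E
python3 m4.py
```

```text
[0.4859 0.1102 0.2009] [[-0.012, 1.0, 0.001], [1.0, 0.012, 0.0], [0.0, 0.001, -1.0]]
rack ((485.9132995605469, 239.53076171875), (92.20203399658203, 60.26265335083008), 79.7091293334961) 0.059429446460204274
hole px [320.14893617  64.44680851] ((483.9498596191406, 228.180908203125), 15.011346817016602) ((483.97247314453125, 228.34144592285156), (29.310686111450195, 29.36822509765625), 155.34402465820312)
cyl 2558 ((607.484375, -19.011150360107422), 31.07745933532715) 0.07516762658940797
```

View pics/w3.png

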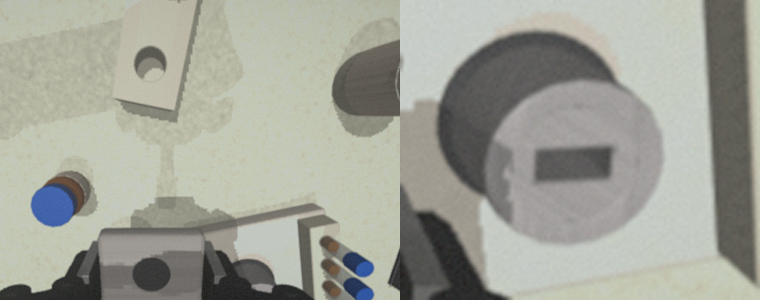

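The hole is clear in the image: a 29.3 mm circle at world (0.484, 0.228), as specified. Next I tilt the tool so that the tip points down.

>>> {"name": "move_arm", "arguments": {"rows": "0 0 0 0 0.93 0 40; 0 0 0 0 0.93 0 40; 0 0 0 0 0.93 0 40; 0 0 0 0 0.93 0 40; 0 0 0 0 0.93 0 40; 0 0 0 0 0.93 0 40; 0 0 0 0 0.93 0 40"}}

```text
t: 7.08
ee_pos: [0.4871, 0.106, 0.2013]
tcp_rot: [0.652, 0.655, 0.271, -0.269]
wrist_force: [-0.3, -0.7, -3.0]
grip_width: 0.0481
gripper_force: 83.4
```

```bash
python3 -c "
from h import *
s=ctrl.observe();print(s['joints'].round(3),s['ee_pos'].round(4),R.from_quat(s['tcp_rot']).as_matrix().round(3).tolist())"
```

```text
[ 0.323  0.376 -0.235  2.059 -0.854  1.012  0.687] [0.4871 0.106  0.2013] [[-0.006, 1.0, 0.0], [0.708, 0.004, 0.707], [0.707, 0.004, -0.708]]
```

>>> {"name": "move_arm", "arguments": {"rows": "0 0 0 0 0.93 0 40; 0 0 0 0 0.93 0 40; 0 0 0 0 0.93 0 40; 0 0 0 0 0.93 0 40; 0 0 0 0 0.93 0 40; 0 0 0 0 0.93 0 40; 0 0 0 0 0.93 0 40; 0 0 0 0 0 0 40"}}

```text
t: 7.75
ee_pos: [0.4854, 0.106, 0.1951]
tcp_rot: [0.503, 0.5, 0.496, -0.502]
wrist_force: [-0.6, -0.2, -3.0]
grip_width: 0.0485
gripper_force: 83.5
```

```bash
cat > k.py <<'E'
from h import *
s=ctrl.observe();print(s['joints'].round(3),s['ee_pos'].round(4),R.from_quat(s['tcp_rot']).as_matrix().round(3).tolist(),s['wrist_force'].round(1))
E
python3 k.py
```

```text
[ 0.604  0.864 -0.369  2.009 -1.138  1.427  1.176] [0.4854 0.106  0.1951] [[0.009, 1.0, -0.003], [0.005, 0.003, 1.0], [1.0, -0.009, -0.004]] [-0.6 -0.2 -3. ]
```

```bash
cat > kt.py <<'E'
from h import *
import sys
x0,y0,zl,zh=map(float,sys.argv[1:5])
for n in("scene","side"):
    c,W,s=grab(n); np.savez(n+"_k.npz",c=c,W=W)
    q=W[(abs(W[...,0]-x0)<.04)&(abs(W[...,1]-y0)<.035)&(W[...,2]>zl)&(W[...,2]<zh)]
    print(n,len(q),s["ee_pos"].round(4))
    for a in np.arange(zl,zh,.01):
        p=q[(q[:,2]>=a)&(q[:,2]<a+.01)]
        if len(p)>3: print(round(a,3),len(p),p.min(0).round(4)[:2],p.max(0).round(4)[:2],p.mean(0).round(4)[:2])
E
python3 kt.py .485 .087 .06 .15
```

```text
scene 46 [0.4854 0.106  0.1951]
0.1 9 [0.484  0.0818] [0.4989 0.0925] [0.4938 0.0857]
0.11 10 [0.4755 0.0816] [0.4994 0.0918] [0.4907 0.0852]
0.12 10 [0.4943 0.0823] [0.4992 0.091 ] [0.4971 0.0867]
0.13 12 [0.4905 0.0822] [0.5005 0.0903] [0.4952 0.0865]
side 0 [0.4858 0.1068 0.1971]
```

>>> {"name": "move_arm", "arguments": {"rows": "0 -0.03 0.6 0 0 0 40; 0 -0.03 0.7 0 0 0 40; 0 0 0.7 0 0 0 40; 0 0 0.7 0 0 0 40; 0 0 0.7 0 0 0 40; 0 0 0.12 0 0 0 40; 0 0 0 0 0 0 40; 0 0 0 0 0 0 40"}}

```text
t: 8.52
ee_pos: [0.4827, 0.2494, 0.2003]
tcp_rot: [0.5, 0.506, 0.496, -0.498]
wrist_force: [-0.3, 0.2, -1.5]
grip_width: 0.0487
gripper_force: 83.4
```

```bash
python3 k.py; python3 kt.py .484 .2283 .07 .15; python3 -c "
from h import *
save('s3.png',np.load('side_k.npz')['c'][40:300,150:520])"
```

```text
[ 0.481  0.87  -0.55   2.099 -1.341  1.195  1.256] [0.4827 0.2494 0.2003] [[-0.004, 1.0, -0.01], [0.012, 0.01, 1.0], [1.0, 0.004, -0.012]] [-0.3  0.2 -1.5]
scene 54 [0.4827 0.2494 0.2003]
0.1 5 [0.4744 0.2248] [0.4972 0.2303] [0.4882 0.2267]
0.11 11 [0.4769 0.2236] [0.4978 0.2326] [0.493  0.2271]
0.12 16 [0.4772 0.2238] [0.4996 0.2343] [0.4915 0.2277]
0.13 13 [0.4837 0.2245] [0.4973 0.2348] [0.492  0.2291]
0.14 9 [0.4911 0.2245] [0.4975 0.2335] [0.4935 0.2288]
side 0 [0.4831 0.2488 0.1998]
```

View pics/s3.png

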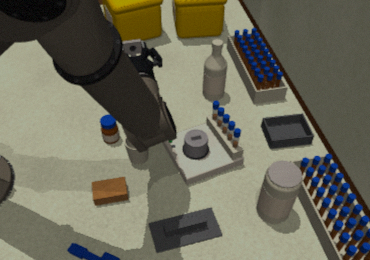

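The side view shows the wrist over the cup (crop 137,150) with clearance, the key over the hole, and all bystanders in place. Lowering partway.

>>> {"name": "move_arm", "arguments": {"rows": "-0.3 -0.04 -0.01 0 0 0 40; -0.4 0 0 0 0 0 40; -0.4 0 0 0 0 0 40; -0.2 0 0 0 0 0 40; 0 0 0 0 0 0 40; 0 0 0 0 0 0 40"}}

```text
t: 9.12
ee_pos: [0.4814, 0.2485, 0.1466]
tcp_rot: [0.5, 0.504, 0.496, -0.5]
wrist_force: [1.9, 0.4, -2.7]
grip_width: 0.0487
gripper_force: 83.5
```

```bash
python3 k.py; python3 kt.py .484 .2283 .06 .12; python3 -c "
from h import *
for n in('scene','side'):
    W=np.load(n+'_k.npz')['W'];x,y,z=W[...,0],W[...,1],W[...,2]
    m=(y>-.2)&(y<.2)&(x>.35)&(x<.58)&(z>.085)
    for a in np.arange(-.2,.2,.04):
        q=W[m&(y>=a)&(y<a+.04)]
        if len(q)>5: print(n,round(a,2),q.min(0).round(3),q.max(0).round(3))
"
```

```text
[ 0.469  0.983 -0.523  2.077 -1.322  1.172  1.334] [0.4814 0.2485 0.1466] [[0.001, 1.0, -0.008], [0.009, 0.008, 1.0], [1.0, -0.001, -0.009]] [ 1.9  0.4 -2.7]
scene 98 [0.4814 0.2485 0.1466]
0.06 70 [0.471 0.196] [0.5204 0.2626] [0.4996 0.234 ]
0.07 12 [0.4807 0.2235] [0.4972 0.2325] [0.4913 0.2273]
0.08 10 [0.4884 0.2238] [0.4958 0.2347] [0.4927 0.2301]
0.09 4 [0.4899 0.225 ] [0.4956 0.2339] [0.493  0.2286]
side 0 [0.4812 0.2487 0.1472]
scene -0.2 [ 0.35  -0.2    0.251] [ 0.49 -0.16  0.64]
scene -0.16 [ 0.351 -0.16   0.144] [ 0.532 -0.12   0.565]
scene -0.12 [ 0.432 -0.12   0.11 ] [ 0.54 -0.08  0.36]
scene -0.08 [ 0.426 -0.08   0.113] [ 0.542 -0.04   0.26 ]
scene -0.04 [ 0.438 -0.04   0.125] [ 0.534 -0.     0.193]
scene 0.0 [0.458 0.    0.124] [0.533 0.04  0.191]
scene 0.04 [0.45  0.04  0.126] [0.525 0.08  0.19 ]
scene 0.08 [0.453 0.08  0.124] [0.524 0.12  0.19 ]
scene 0.12 [0.413 0.12  0.135] [0.553 0.16  0.184]
scene 0.16 [0.416 0.16  0.127] [0.548 0.2   0.168]
side -0.2 [ 0.365 -0.2    0.232] [ 0.49  -0.16   0.617]
side -0.16 [ 0.417 -0.16   0.123] [ 0.531 -0.12   0.354]
side -0.12 [ 0.428 -0.12   0.113] [ 0.539 -0.08   0.245]
side -0.08 [ 0.506 -0.079  0.148] [ 0.538 -0.047  0.234]
side -0.04 [ 0.511 -0.007  0.168] [ 0.518 -0.     0.175]
side 0.0 [0.503 0.002 0.13 ] [0.533 0.04  0.182]
side 0.04 [0.496 0.04  0.154] [0.524 0.08  0.187]
side 0.08 [0.491 0.083 0.152] [0.522 0.117 0.184]
side 0.12 [0.5   0.128 0.134] [0.551 0.16  0.167]
side 0.16 [0.5   0.16  0.135] [0.548 0.2   0.166]
```

>>> {"name": "move_arm", "arguments": {"rows": "-0.25 0.02 0 0 0 0 40; -0.2 0 0 0 0 0 40; 0 0 0 0 0 0 40; 0 0 0 0 0 0 52; 0 0 0 0 0 0 58; 0 0 0 0 0 0 66; 0 0 0 0 0 0 75; 0 0 0 0 0 0 85"}}

```text
t: 9.88
ee_pos: [0.4813, 0.2491, 0.1297]
tcp_rot: [0.499, 0.505, 0.496, -0.5]
wrist_force: [-0.4, 0.3, 0.1]
grip_width: 0.0845
gripper_force: 0.0
```

>>> {"name": "move_arm", "arguments": {"rows": "0 0 0 0 0 0 85; 0 0 0 0 0 0 85; 0 0 0 0 0 0 85"}}

```text
t: 10.13
ee_pos: [0.4814, 0.249, 0.1294]
tcp_rot: [0.5, 0.505, 0.496, -0.5]
wrist_force: [-0.5, 0.6, 0.5]
grip_width: 0.085
gripper_force: 0.0
```

```bash
python3 k.py; python3 kt.py .484 .2283 .06 .14
```

```text
[ 0.463  1.019 -0.514  2.065 -1.314  1.166  1.356] [0.4814 0.249  0.1294] [[-0.0, 1.0, -0.01], [0.008, 0.01, 1.0], [1.0, 0.0, -0.008]] [-0.5  0.6  0.5]
scene 167 [0.4814 0.249  0.1294]
0.06 67 [0.4532 0.202 ] [0.5214 0.2631] [0.4902 0.2388]
0.08 4 [0.4786 0.216 ] [0.4859 0.2165] [0.4819 0.2162]
0.09 5 [0.4721 0.2149] [0.497  0.2161] [0.4793 0.2155]
0.1 7 [0.4629 0.2137] [0.4952 0.2151] [0.4795 0.2145]
0.11 8 [0.4608 0.2131] [0.5093 0.2218] [0.4903 0.2159]
0.12 64 [0.4441 0.2036] [0.5112 0.225 ] [0.4882 0.2174]
0.13 12 [0.4639 0.2116] [0.508 0.222] [0.4835 0.2182]
side 1 [0.4814 0.249  0.1294]
```

>>> {"name": "move_arm", "arguments": {"rows": "0 0.03 -0.4 0 0 0 85; 0 0 -0.7 0 0 0 85; 0 0 -0.8 0 0 0 85; 0 0 -0.8 0 0 0 85; 0 0 -0.5 0 0 0 85; 0.8 0 0 0 0 0 85; 0.8 0 0 0 0 0 85; 0.8 0 0 0 0 0 85"}}

```text
t: 10.9
ee_pos: [0.4838, 0.1214, 0.2272]
tcp_rot: [0.5, 0.504, 0.496, -0.501]
wrist_force: [0.5, 0.2, 0.6]
grip_width: 0.0848
gripper_force: 0.0
```

>>> {"name": "move_arm", "arguments": {"rows": "0 0 0 0 -0.93 0 85; 0 0 0 0 -0.93 0 85; 0 0 0 0 -0.93 0 85; 0 0 0 0 -0.93 0 85; 0 0 0 0 -0.93 0 85; 0 0 0 0 -0.93 0 85; 0 0 0 0 -0.93 0 85"}}

```text
t: 11.48
ee_pos: [0.484, 0.1212, 0.2271]
tcp_rot: [0.652, 0.657, 0.267, -0.268]
wrist_force: [0.1, 0.5, -0.4]
grip_width: 0.0848
gripper_force: 0.0
```

>>> {"name": "move_arm", "arguments": {"rows": "0 0 0 0 -0.93 0 85; 0 0 0 0 -0.93 0 85; 0 0 0 0 -0.93 0 85; 0 0 0 0 -0.93 0 85; 0 0 0 0 -0.93 0 85; 0 0 0 0 -0.93 0 85; 0 0 0 0 -0.93 0 85; 0 0 0 0 0 0 85"}}

```text
t: 12.15
ee_pos: [0.4832, 0.1274, 0.2272]
tcp_rot: [0.7, 0.714, -0.0, 0.002]
wrist_force: [-0.3, 0.4, -0.4]
grip_width: 0.0854
gripper_force: 0.0
```

```bash
python3 k.py; cat > kk.py <<'E'
from h import *
def fit(n):
    c,W,s=grab(n); x,y,z=W[...,0],W[...,1],W[...,2]
    q=W[(abs(x-.484)<.04)&(y>.19)&(y<.255)&(z>.068)&(z<.145)]
    np.savez(n+"_r.npz",c=c,W=W)
    print(n,len(q))
    for a in np.arange(.07,.15,.01):
        p=q[(q[:,2]>=a)&(q[:,2]<a+.01)]
        if len(p)>3: print(round(a,3),len(p),p.min(0).round(4)[:2],p.max(0).round(4)[:2],np.median(p,0).round(4)[:2])
    t=q[q[:,2]>q[:,2].max()-.012]
    print("top",cv2.minAreaRect((t[:,:2]*1000).astype(np.float32)),t[:,2].max())
for n in("scene","side","wrist"): fit(n)
E
python3 kk.py; python3 -c "
from h import *
save('r1.png',np.hstack([cv2.resize(np.load('side_r.npz')['c'][60:140,240:340],(375,300),interpolation=cv2.INTER_CUBIC),cv2.resize(np.load('wrist_r.npz')['c'][:300,120:520],(400,300))]))"
```

```text
[-0.19   0.204 -0.222  1.96   0.058  0.982 -0.42 ] [0.4832 0.1274 0.2272] [[-0.019, 1.0, 0.002], [1.0, 0.019, -0.003], [-0.003, 0.002, -1.0]] [-0.3  0.4 -0.4]
scene 122
0.08 4 [0.4785 0.2157] [0.5059 0.2186] [0.481  0.2168]
0.09 13 [0.4728 0.2142] [0.5098 0.2251] [0.5073 0.2164]
0.1 14 [0.4665 0.2133] [0.5098 0.2215] [0.5025 0.2149]
0.11 17 [0.4622 0.2124] [0.5129 0.2224] [0.4968 0.2137]
0.12 59 [0.46   0.2121] [0.5104 0.2244] [0.4869 0.2177]
0.13 11 [0.4684 0.2126] [0.5114 0.2216] [0.492  0.2188]
top ((485.7413330078125, 218.37371826171875), (12.1950044631958, 51.37164306640625), 89.66925048828125) 0.13226831982486553
side 242
0.07 16 [0.4779 0.2138] [0.4923 0.2206] [0.4846 0.2173]
0.08 15 [0.4726 0.2125] [0.5051 0.2194] [0.4866 0.216 ]
0.09 43 [0.4614 0.211 ] [0.5081 0.2187] [0.4872 0.2142]
0.1 43 [0.4615 0.2096] [0.5091 0.2175] [0.4826 0.2138]
0.11 45 [0.4611 0.2093] [0.5091 0.2188] [0.486 0.213]
0.12 78 [0.4613 0.2079] [0.5104 0.2246] [0.4868 0.2143]
top ((485.92230224609375, 216.7107696533203), (16.374000549316406, 48.83747482299805), 86.43125915527344) 0.130378813258895
wrist 997
0.12 919 [0.4593 0.2113] [0.5089 0.2235] [0.4841 0.217 ]
0.13 78 [0.4606 0.214 ] [0.5062 0.2218] [0.4813 0.2188]
top ((484.1444396972656, 217.42681884765625), (11.98386001586914, 49.58464431762695), 89.50743103027344) 0.13137760672786047
```

View pics/r1.png

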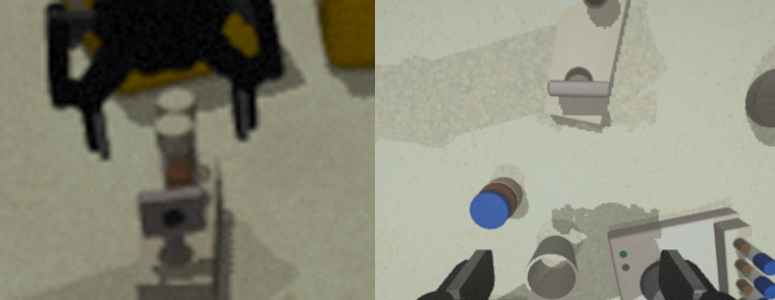

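The key stands in the hole: bow top edge at wrist crop (580,88), world (0.4845, 0.2173), top 0.130 m, leaning about 0.105 rad towards -y. I'll tilt the tool to match that and take it from above across its width.

>>> {"name": "move_arm", "arguments": {"rows": "0 0 0 0 0 0.22 85; 0.7 0.01 0.35 0 0 0 85; 0.7 0.01 0.35 0 0 0 85; 0.7 0.01 0.35 0 0 0 85; 0 0 0 0 0.87 0 85; 0 0 0 0 0 0 85; 0 0 0 0 0 0 85"}}

```text
t: 12.88
ee_pos: [0.4868, 0.202, 0.1837]
tcp_rot: [0.714, 0.698, 0.036, -0.036]
wrist_force: [0.2, -1.5, 0.1]
grip_width: 0.0848
gripper_force: 0.0
```

```bash
python3 k.py;cat > kw.py <<'E'
from h import *
c,W,s=grab("wrist"); x,y,z=W[...,0],W[...,1],W[...,2]
q=W[(abs(x-.484)<.04)&(y>.19)&(y<.255)&(z>.075)&(z<.145)]
t=q[q[:,2]>.12]
print("top",len(t),cv2.minAreaRect((t[:,:2]*1000).astype(np.float32)),t[:,2].max(),np.median(t,0))
for a in np.arange(.08,.14,.01):
    p=q[(q[:,2]>=a)&(q[:,2]<a+.01)]
    if len(p)>3: print(round(a,3),len(p),p.min(0).round(4)[:2],p.max(0).round(4)[:2])
E
python3 kw.py
```

```text
[-0.223  0.288 -0.275  1.97  -0.017  0.846 -0.497] [0.4868 0.202  0.1837] [[0.023, 1.0, 0.001], [0.995, -0.023, 0.102], [0.102, -0.002, -0.995]] [ 0.2 -1.5  0.1]
top 1161 ((483.8184814453125, 217.9070587158203), (49.9367561340332, 12.926337242126465), 0.16635124385356903) 0.1310809512984104 [0.48429096 0.21892241 0.12865313]
0.08 45 [0.4765 0.2265] [0.4918 0.228 ]
0.09 126 [0.4605 0.2242] [0.5085 0.2269]
0.1 178 [0.4602 0.2239] [0.508  0.2262]
0.11 205 [0.4601 0.2211] [0.509  0.2252]
0.12 1107 [0.4588 0.2114] [0.5088 0.2243]
0.13 54 [0.4617 0.2146] [0.5047 0.2231]
```

>>> {"name": "move_arm", "arguments": {"rows": "0.26 -0.07 0 0 0 -0.19 85; 0 0 0.4 0 0 0 85; 0 0 0.4 0 0 0 85; 0 0 0.4 0 0 0 85; 0 0 0.4 0 0 0 85; 0 0 0.4 0 0 0 85; 0 0 0.23 0 0 0 85; 0 0 0 0 0 0 85"}}

```text
t: 13.6
ee_pos: [0.4829, 0.2255, 0.0954]
tcp_rot: [0.704, 0.709, 0.036, -0.037]
wrist_force: [0.0, -1.0, 0.5]
grip_width: 0.085
gripper_force: 0.0
```

```bash
python3 k.py; python3 kw.py
```

```text
[-0.277  0.422 -0.271  2.027  0.033  0.656 -0.541] [0.4829 0.2255 0.0954] [[-0.007, 1.0, -0.001], [0.995, 0.007, 0.103], [0.103, -0.0, -0.995]] [ 0.  -1.   0.5]
top 3437 ((483.9232177734375, 218.0084991455078), (50.048675537109375, 14.046984672546387), 0.06334103643894196) 0.1309925961034525 [0.48359023 0.22078846 0.1283669 ]
0.08 202 [0.4759 0.2258] [0.4918 0.2283]
0.09 583 [0.4592 0.2241] [0.5084 0.2275]
0.1 831 [0.4588 0.2223] [0.5083 0.2267]
0.11 1061 [0.4589 0.2213] [0.5083 0.2259]
0.12 3349 [0.4589 0.211 ] [0.5089 0.2251]
0.13 88 [0.4624 0.2156] [0.5046 0.223 ]
```

>>> {"name": "move_arm", "arguments": {"rows": "-0.1 0.02 0 0 0 0 85; 0 0 0 0 0 0 60; 0 0 0 0 0 0 55; 0 0 0 0 0 0 40; 0 0 0 0 0 0 40; 0 0 0 0 0 0 40; 0 0 0 0 0 0 40; 0 0 0 0 0 0 40", "newtons": 90}}

```text
t: 14.32
ee_pos: [0.4851, 0.2217, 0.0975]
tcp_rot: [0.704, 0.708, 0.038, -0.036]
wrist_force: [-2.5, -1.3, 8.1]
grip_width: 0.0485
gripper_force: 91.3
```

```bash
python3 k.py; cat > sl.py <<'E'
from h import *
# slot estimate from w2: dark px within cylinder top, on plane z=.076
d=np.load("w2.npz");c=d["c"];W=d["W"]
import json
x=camera("wrist");K=np.array(x["intrinsics"]);Mt=np.array(x["mount"])
# recorded pose of w2
Rm=np.array([[-0.019,1,.002],[1,.019,.004],[.004,.002,-1]]);Rm=R.from_matrix(Rm).as_matrix();T=np.eye(4);T[:3,:3]=Rm;T[:3,3]=[.4867,.0215,.2015]
M=T@Mt
def proj(uv):
    r=np.c_[(uv[:,0]-K[0,2])/K[0,0],-(uv[:,1]-K[1,2])/K[1,1],-np.ones(len(uv))]@M[:3,:3].T
    o=M[:3,3]; return o+r*((.076-o[2])/r[:,2])[:,None]
g=cv2.cvtColor(c,cv2.COLOR_RGB2GRAY)
roi=g[215:255,415:460]; print(roi[::4,::3])
m=(roi<95).astype(np.uint8); k,l,st,ce=cv2.connectedComponentsWithStats(m); i=l[20,22]; print(i,st)
v,u=np.where(l==i); p=proj(np.c_[u+415,v+215].astype(float)); print(cv2.minAreaRect((p[:,:2]*1000).astype(np.float32)))
E
python3 sl.py
```

```text
[-0.268  0.418 -0.271  2.027  0.031  0.657 -0.532] [0.4851 0.2217 0.0975] [[-0.006, 1.0, 0.003], [0.995, 0.006, 0.104], [0.104, 0.003, -0.995]] [-2.5 -1.3  8.1]
[[ 88 117 172 159 156 158 153 157 145 151 155 157 158 160 158]
 [147 168 162 155 159 163 159 163 164 163 161 160 156 154 156]
 [167 161 160 160 161 160 165 162 158 161 164 164 162 159 154]
 [158 161 164 158 158 162 164 161 160 158 158 152 158 163 158]
 [121 158 157 148  92  90  93  90  88  83  80  79 141 157 160]
 [132 158 161 140  89  91  91  92  91  90  82  77 155 159 156]
 [148 160 155 136  91  95  97 101 103 111 114 119 158 158 162]
 [125 162 159 162 152 158 156 158 161 160 159 162 157 160 156]
 [127 164 161 162 158 161 154 154 157 159 156 159 168 165 156]
 [121 165 160 161 157 163 155 161 157 156 164 165 163 158 156]]
2 [[   0    0   45   40 1596]
 [   0    0    2    2    3]
 [  11   14   24   11  201]]
((607.0198364257812, -18.884124755859375), (23.688167572021484, 10.008252143859863), 5.831632614135742)
```

>>> {"name": "move_arm", "arguments": {"rows": "0 0 -0.4 0 0 0 40; 0 0 -0.6 0 0 0 40; 0 0 -0.6 0 0 0 40; 0 0 -0.6 0 0 0 40; 0 0 -0.6 0 0 0 40; 0 0 0 0 -0.87 0 40; 0 0 0 0 0 0 40"}}

```text
t: 14.95
ee_pos: [0.4852, 0.2129, 0.2099]
tcp_rot: [0.704, 0.71, 0.002, 0.002]
wrist_force: [0.6, 1.9, -1.6]
grip_width: 0.0484
gripper_force: 94.7
```

>>> {"name": "move_arm", "arguments": {"rows": "-0.8 0.38 0 0 0 0 40; -0.9 0.38 0 0 0 0 40; -0.9 0.38 0 0 0 0 40; -0.9 0.38 0 0 0 0 40; -0.9 0.38 0 0 0 0 40; -0.9 0.38 0 0 0 0 40; -0.9 0.38 0 0 0 0 40; -0.9 0.38 0 0 0 0 40"}}

```text
t: 15.62
ee_pos: [0.6076, -0.0751, 0.207]
tcp_rot: [0.705, 0.71, 0.001, -0.0]
wrist_force: [-0.1, 0.8, -2.6]
grip_width: 0.0485
gripper_force: 94.7
```

>>> {"name": "move_arm", "arguments": {"rows": "0 0 0 0 0 0 40; 0 0 0 0 0 0 40; 0 0 0 0 0 0 40; 0 0 0 0 0 0 40"}}

```text
t: 15.95
ee_pos: [0.6072, -0.0716, 0.2074]
tcp_rot: [0.704, 0.71, 0.001, -0.0]
wrist_force: [-0.7, 0.5, -1.1]
grip_width: 0.0487
gripper_force: 94.7
```

```bash
python3 k.py; cat > lk.py <<'E'
from h import *
c,W,s=grab("wrist"); np.savez("w5.npz",c=c,W=W,p=s["ee_pos"],q=s["tcp_rot"])
x=camera("wrist");K=np.array(x["intrinsics"]);Mt=np.array(x["mount"])
T=np.eye(4);T[:3,:3]=R.from_quat(s["tcp_rot"]).as_matrix();T[:3,3]=s["ee_pos"];M=T@Mt
# rectified top view of plane z=.076, 0.25 mm/px, centre (.607,-.019)
def img(x0,y0,z0,n=320,sc=.00025):
    j,i=np.meshgrid(np.arange(n),np.arange(n))
    P=np.stack([x0+(j-n/2)*sc,y0-(i-n/2)*sc,np.full(j.shape,z0)],-1)
    Q=(P-M[:3,3])@M[:3,:3]
    u=K[0,0]*Q[...,0]/-Q[...,2]+K[0,2]; v=-K[1,1]*Q[...,1]/-Q[...,2]+K[1,2]
    return cv2.remap(c,u.astype(np.float32),v.astype(np.float32),cv2.INTER_LINEAR),(u[n//2,n//2],v[n//2,n//2])
im,uv=img(.607,-.019,.076); g=cv2.GaussianBlur(cv2.cvtColor(im,cv2.COLOR_RGB2GRAY),(5,5),0)
med=np.median(g[60:260,60:260]); m=(g<.77*med).astype(np.uint8)
k,l,st,ce=cv2.connectedComponentsWithStats(m)
print("px",uv,"med",med)
for i in range(1,k):
    if st[i,4]>800: 
        v,u=np.where(l==i); r=cv2.minAreaRect(np.c_[u,v].astype(np.float32)); 
        print("comp",st[i,4],"c",.607+(r[0][0]-160)*.00025,-.019-(r[0][1]-160)*.00025,"size",np.array(r[1])*.25,"ang",r[2])
z=W[...,2]; m=(abs(z-.0755)<.004)&(np.hypot(W[...,0]-.607,W[...,1]+.019)<.036)
print("cyl",cv2.minEnclosingCircle((W[m][:,:2]*1000).astype(np.float32)),W[m][:,2].mean())
save("l5.png",np.hstack([cv2.resize(im,(300,300)),cv2.resize(c,(480,300))]))
E
python3 lk.py
```

```text
[ 0.111  0.4   -0.123  1.733  0.054  1.011 -0.023] [ 0.6072 -0.0716  0.2074] [[-0.008, 1.0, 0.001], [1.0, 0.008, 0.002], [0.002, 0.001, -1.0]] [-0.7  0.5 -1.1]
px (np.float64(321.0204294777289), np.float64(138.57504632003543)) med 165.0
comp 2593 c 0.6074762229919434 0.0016438198089599627 size [59.2606163  24.78846169] ang 0.4876118302345276
comp 3514 c 0.6074227752685547 -0.018666213989257812 size [12.16701603 26.49134254] ang 85.78582763671875
cyl ((607.8626708984375, -19.421619415283203), 30.86415672302246) 0.07562524262189035
```

View pics/l5.png

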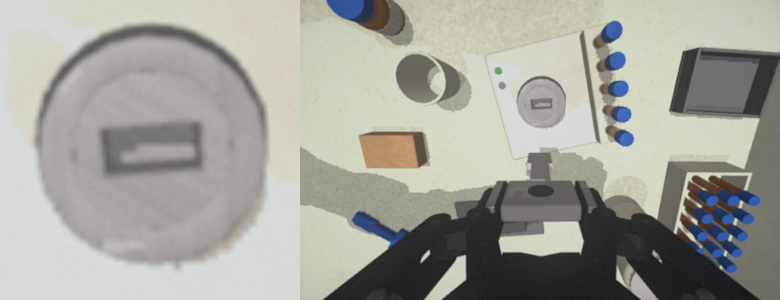

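The slot is clear at wrist pixel (321,139): world (0.6075, -0.0187), 26.5 x 12.2 mm, yaw +4.2°, and the key is in hand. Next I check how the blade sits in the grip.

```bash
cat > kb.py <<'E'
from h import *
c,W,s=grab("wrist")
Rm=R.from_quat(s["tcp_rot"]).as_matrix(); q=(W-s["ee_pos"])@Rm
q=q[np.isfinite(q[...,0])]
q=q[(abs(q[:,0])<.03)&(abs(q[:,1])<.03)&(q[:,2]>-.045)&(q[:,2]<.11)]
for a in np.arange(-.045,.11,.008):
    p=q[(q[:,2]>=a)&(q[:,2]<a+.008)]
    if len(p)>5: print("z",round(a,3),len(p),"x med/max",np.round([np.median(p[:,0])*1e3,np.percentile(p[:,0],95)*1e3],1),"y",np.round(np.percentile(p[:,1],[2,98])*1e3,1))
f=q[(q[:,2]>.045)]; 
if len(f)>20: print("blade x slope",np.polyfit(f[:,2],f[:,0],1), "zmax",f[:,2].max())
b=q[(q[:,2]>-.025)&(q[:,2]<.0)];print("bow slope",np.polyfit(b[:,2],b[:,0],1))
E
python3 kb.py; python3 kt.py .607 -.0716 .1 .2
```

```text
z -0.045 786 x med/max [ 5.8 11. ] y [-29.3  29.3]
z -0.037 2980 x med/max [ 1.6 10.3] y [-27.3  27.1]
z -0.029 1282 x med/max [ 5.5 10.5] y [-28.7  28.5]
z -0.021 1006 x med/max [ 5.5 10.4] y [-28.8  28.6]
z -0.013 827 x med/max [ 5.4 10.4] y [-28.5  28.8]
z -0.005 555 x med/max [5.1 5.7] y [-23.8  24.1]
z 0.003 274 x med/max [5.  5.4] y [-21.8  22.1]
z 0.011 135 x med/max [4.9 5.3] y [-7.9  7.3]
z 0.019 119 x med/max [4.8 5.2] y [-8.  7.]
z 0.027 105 x med/max [4.7 5.1] y [-8.3  6.8]
z 0.035 89 x med/max [4.6 5. ] y [-8.1  6.9]
z 0.043 203 x med/max [1.4 4.6] y [-12.9  11. ]
z 0.051 114 x med/max [3.5 3.8] y [-12.3  10.3]
z 0.059 101 x med/max [3.3 3.7] y [-12.7  10.2]
z 0.067 91 x med/max [3.2 3.5] y [-12.8  10.3]
z 0.075 80 x med/max [3.1 3.5] y [-12.9   9.4]
z 0.083 6 x med/max [2.6 2.6] y [-6.2 10. ]
blade x slope [ 0.08637434 -0.00293702] zmax 0.08361361415747628
bow slope [-0.03092512  0.00572413]
scene 40 [ 0.6076 -0.0718  0.208 ]
0.12 4 [ 0.6165 -0.0759] [ 0.6187 -0.0679] [ 0.6172 -0.0713]
0.13 9 [ 0.6162 -0.0758] [ 0.621  -0.0678] [ 0.6187 -0.0725]
0.14 7 [ 0.6166 -0.0756] [ 0.6208 -0.0677] [ 0.6189 -0.0707]
0.15 9 [ 0.6156 -0.0754] [ 0.6214 -0.0675] [ 0.6185 -0.0719]
0.16 10 [ 0.6137 -0.0778] [ 0.6201 -0.0673] [ 0.6159 -0.0716]
side 227 [ 0.6077 -0.0721  0.2081]
0.12 24 [ 0.5963 -0.0793] [ 0.6188 -0.0758] [ 0.6067 -0.0774]
0.13 32 [ 0.5958 -0.08  ] [ 0.6201 -0.072 ] [ 0.6077 -0.0777]
0.14 31 [ 0.5961 -0.0817] [ 0.6192 -0.072 ] [ 0.6074 -0.0781]
0.15 33 [ 0.5961 -0.0807] [ 0.6188 -0.0678] [ 0.6051 -0.0764]
0.16 26 [ 0.5967 -0.0809] [ 0.6195 -0.0695] [ 0.6082 -0.0778]
0.17 27 [ 0.6003 -0.0819] [ 0.6157 -0.0681] [ 0.6068 -0.0779]
0.18 24 [ 0.6003 -0.0809] [ 0.6166 -0.0724] [ 0.6073 -0.0784]
0.19 28 [ 0.5887 -0.0808] [ 0.6239 -0.0735] [ 0.6087 -0.0781]
```

>>> {"name": "move_arm", "arguments": {"rows": "0.5 0.03 0 0 0 0 40; 0.5 0 0 0 0 0 40; 0.34 0 0 0 0 0 40; 0 0 0 -0.06 0.13 -0.54 40; 0 0 0.5 0 0 0 40; 0 0 0.35 0 0 0 40; 0 0 0 0 0 0 40; 0 0 0 0 0 0 40"}}

```text
t: 16.87
ee_pos: [0.6085, -0.019, 0.1736]
tcp_rot: [0.681, 0.732, 0.008, -0.003]
wrist_force: [-0.2, 0.5, -1.6]
grip_width: 0.0485
gripper_force: 94.8
```

```bash
python3 k.py; python3 kb.py | tail -9; python3 kt.py .608 -.0185 .08 .14; python3 -c "
from h import *
c=camera('wrist')['color']; d=np.load('side_k.npz')['c']
save('l6.png',np.hstack([cv2.resize(c[90:300,220:430],(400,400),interpolation=cv2.INTER_CUBIC),cv2.resize(d[130:230,300:400],(400,400),interpolation=cv2.INTER_CUBIC)]))"
```

```text
[ 0.056  0.43  -0.155  1.773  0.061  0.935 -0.05 ] [ 0.6085 -0.019   0.1736] [[-0.071, 0.997, 0.007], [0.997, 0.071, 0.016], [0.015, 0.008, -1.0]] [-0.2  0.5 -1.6]
z 0.051 120 x med/max [3.4 3.7] y [-12.2  10.4]
z 0.059 99 x med/max [3.3 3.7] y [-12.8  10.1]
z 0.067 87 x med/max [3.2 3.5] y [-12.8   9.8]
z 0.075 87 x med/max [3.1 3.5] y [-12.9   9.9]
z 0.091 2100 x med/max [ 7.2 24.3] y [-28.6  26.5]
z 0.099 328 x med/max [16.8 28.6] y [-24.8  27.5]
z 0.107 24 x med/max [26.6 28.6] y [-18.  21.]
blade x slope [ 0.13317435 -0.0064104 ] zmax 0.10995596526947914
bow slope [-0.03582335  0.00565022]
scene 48 [ 0.6093 -0.0191  0.1745]
0.08 8 [ 0.5907 -0.0351] [0.6377 0.0113] [ 0.6128 -0.0157]
0.09 10 [ 0.6025 -0.0244] [ 0.6225 -0.0142] [ 0.6186 -0.0188]
0.1 7 [ 0.6006 -0.0245] [ 0.6213 -0.0144] [ 0.6147 -0.0204]
0.11 8 [ 0.6184 -0.0227] [ 0.6215 -0.0146] [ 0.6203 -0.019 ]
0.12 11 [ 0.6149 -0.0228] [ 0.622  -0.0146] [ 0.6192 -0.0184]
0.13 4 [ 0.6163 -0.0228] [ 0.6191 -0.0148] [ 0.6174 -0.0189]
side 137 [ 0.6097 -0.0191  0.175 ]
0.08 7 [ 0.6016 -0.0256] [ 0.6213 -0.0206] [ 0.612  -0.0232]
0.09 24 [ 0.5993 -0.0255] [ 0.6232 -0.0216] [ 0.6102 -0.0239]
0.1 30 [ 0.599  -0.0274] [ 0.6225 -0.0183] [ 0.6099 -0.0239]
0.11 25 [ 0.5993 -0.0269] [ 0.6222 -0.0202] [ 0.6104 -0.0242]
0.12 29 [ 0.5993 -0.0259] [ 0.6224 -0.0155] [ 0.6094 -0.0231]
0.13 22 [ 0.6035 -0.0278] [ 0.6183 -0.0183] [ 0.6096 -0.0246]
```

View pics/l6.png

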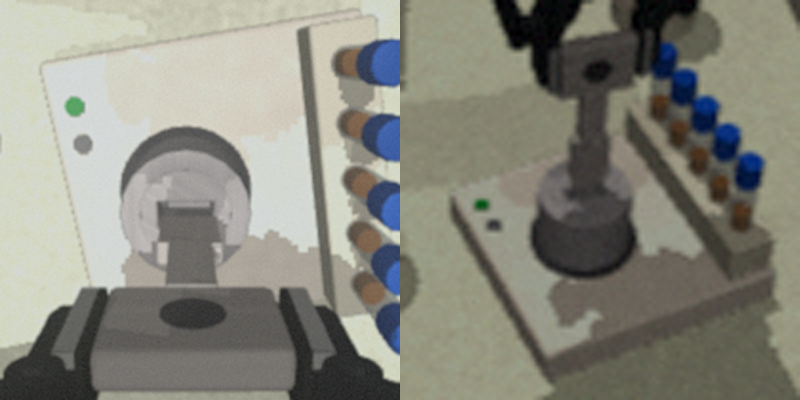

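The blade tip sits just above the slot: slot at left crop (188,205), tip at (187,215). I shift about 1 mm and lower.

>>> {"name": "move_arm", "arguments": {"rows": "0.02 -0.03 0 0 0 0 40; 0 0 0.15 0 0 0 40; 0 0 0.15 0 0 0 40; 0 0 0.15 0 0 0 40; 0 0 0.1 0 0 0 40; 0 0 0 0 0 0 40"}}

```text
t: 17.57
ee_pos: [0.6077, -0.0182, 0.1507]
tcp_rot: [0.682, 0.732, 0.008, -0.003]
wrist_force: [0.9, 0.4, -2.3]
grip_width: 0.0482
gripper_force: 94.7
```

```bash
python3 k.py
```

```text
[ 0.053  0.455 -0.154  1.794  0.067  0.89  -0.056] [ 0.6077 -0.0182  0.1507] [[-0.071, 0.997, 0.008], [0.997, 0.071, 0.016], [0.015, 0.009, -1.0]] [ 0.9  0.4 -2.3]
```

>>> {"name": "move_arm", "arguments": {"rows": "0 0 0.15 0 0 0 40; 0 0 0.15 0 0 0 40; 0 0 0.15 0 0 0 40; 0 0 0.1 0 0 0 40; 0 0 0 0 0 0 40; 0 0 0 0 0 0 40"}}

```text
t: 18.07
ee_pos: [0.608, -0.0179, 0.1297]
tcp_rot: [0.682, 0.732, 0.009, -0.002]
wrist_force: [-0.3, 0.9, -1.1]
grip_width: 0.0485
gripper_force: 94.7
```

```bash
python3 k.py
```

```text
[ 0.051  0.481 -0.152  1.809  0.073  0.849 -0.061] [ 0.608  -0.0179  0.1297] [[-0.071, 0.997, 0.008], [0.997, 0.071, 0.016], [0.015, 0.009, -1.0]] [-0.3  0.9 -1.1]
```

>>> {"name": "move_arm", "arguments": {"rows": "0 0 0.06 0 0 0 40; 0 0 0.05 0 0 0 40; 0 0 0.04 0 0 0 40; 0 0 0 0 0 0 40; 0 0 0 0 0 0 40"}}

```text
t: 18.48
ee_pos: [0.6089, -0.0179, 0.1275]
tcp_rot: [0.682, 0.731, 0.009, -0.001]
wrist_force: [-7.5, -0.5, 22.0]
grip_width: 0.0481
gripper_force: 97.8
```

```bash
python3 k.py; python3 kt.py .608 -.0185 .08 .18 | tail -11
```

```text
[ 0.05   0.483 -0.151  1.81   0.074  0.842 -0.063] [ 0.6089 -0.0179  0.1275] [[-0.07, 0.997, 0.011], [0.997, 0.07, 0.016], [0.015, 0.012, -1.0]] [-7.5 -0.5 22. ]
side 508 [ 0.6089 -0.0179  0.1276]
0.08 23 [ 0.5989 -0.0266] [ 0.6179 -0.0158] [ 0.6084 -0.0235]
0.09 18 [ 0.6019 -0.0261] [ 0.6179 -0.0222] [ 0.6097 -0.0238]
0.1 17 [ 0.6022 -0.0249] [ 0.6175 -0.0186] [ 0.609  -0.0228]
0.11 20 [ 0.5932 -0.0268] [ 0.6169 -0.0205] [ 0.6088 -0.0244]
0.12 48 [ 0.5878 -0.0275] [ 0.6351 -0.0211] [ 0.6119 -0.0241]
0.13 71 [ 0.5775 -0.0325] [ 0.6466 -0.0219] [ 0.6124 -0.0252]
0.14 88 [ 0.5734 -0.0338] [ 0.6459 -0.0165] [ 0.6068 -0.0255]
0.15 128 [ 0.5733 -0.0333] [ 0.6476 -0.0062] [ 0.6114 -0.0228]
0.16 48 [ 0.5717 -0.0327] [ 0.6467 -0.0096] [ 0.6139 -0.0247]
0.17 47 [ 0.5686 -0.0355] [ 0.6473 -0.0097] [ 0.6016 -0.0283]
```

Contact with the floor at 22 N; the bow bottom is near 0.12 m, as expected when home. I ease the load and start turning clockwise (+rz of the downward tool).

>>> {"name": "move_arm", "arguments": {"rows": "0 -0.02 -0.03 0 0 0 40; 0 0 0 0 0 0 40; 0 0 0 0 0 0.5 40; 0 0 0 0 0 0.7 40; 0 0 0 0 0 0.7 40; 0 0 0 0 0 0.7 40; 0 0 0 0 0 0 40"}}

```text
t: 19.17
ee_pos: [0.6092, -0.0183, 0.1277]
tcp_rot: [0.788, 0.615, 0.01, -0.002]
wrist_force: [-2.4, -0.7, 10.4]
grip_width: 0.0488
gripper_force: 96.1
```

```bash
cat >> k.py <<'E'
M=R.from_quat(s['tcp_rot']).as_matrix();print("yaw",np.arctan2(M[1,1],M[0,1]).round(3),s['ft_torque'].round(2),s['t'],s['grip_width'])
E
python3 k.py
```

```text
[-0.007  0.479 -0.076  1.815  0.028  0.834 -0.338] [ 0.6092 -0.0183  0.1277] [[0.243, 0.97, 0.013], [0.97, -0.244, 0.015], [0.018, 0.009, -1.0]] [-2.4 -0.7 10.4]
yaw -0.246 [-0.28  0.4   0.04] 19.1667 0.048751533081245677
```

>>> {"name": "move_arm", "arguments": {"rows": "0 0 0 0 0 0.7 40; 0 0 0 0 0 0.7 40; 0 0 0 0 0 0.7 40; 0 0 0 0 0 0.7 40; 0 0 0 0 0 0.7 40; 0 0 0 0 0 0.7 40; 0 0 0 0 0 0.7 40; 0 0 0 0 0 0 40"}}

```text
t: 19.83
ee_pos: [0.6096, -0.0197, 0.1277]
tcp_rot: [0.933, 0.36, 0.009, -0.004]
wrist_force: [-0.3, -3.2, 8.9]
grip_width: 0.0487
gripper_force: 95.9
```

```bash
python3 k.py
```

```text
[-0.114  0.478  0.067  1.823 -0.059  0.828 -0.849] [ 0.6096 -0.0197  0.1277] [[0.741, 0.672, 0.014], [0.671, -0.741, 0.014], [0.02, -0.001, -1.0]] [-0.3 -3.2  8.9]
yaw -0.835 [-1.03  0.06  0.02] 19.8333 0.04868183311347376
```

>>> {"name": "move_arm", "arguments": {"rows": "0 0 0 0 0 0.6 40; 0 0 0 0 0 0.6 40; 0 0 0 0 0 0.6 40; 0 0 0 0 0 0.5 40; 0 0 0 0 0 0 40; 0 0 0 0 0 0 40"}}

```text
t: 20.33
ee_pos: [0.6093, -0.0203, 0.1277]
tcp_rot: [0.973, 0.23, 0.008, -0.005]
wrist_force: [-0.9, -3.9, 9.9]
grip_width: 0.0488
gripper_force: 96.0
```

```bash
python3 k.py
```

```text
[-0.163  0.479  0.133  1.827 -0.101  0.827 -1.084] [ 0.6093 -0.0203  0.1277] [[0.894, 0.448, 0.014], [0.447, -0.894, 0.013], [0.018, -0.006, -1.0]] [-0.9 -3.9  9.9]
yaw -1.107 [-1.46  0.32  0.04] 20.3333 0.0487975428297841
```

>>> {"name": "move_arm", "arguments": {"rows": "0 0 0 0 0 0.5 40; 0 0 0 0 0 0.5 40; 0 0 0 0 0 0.5 40; 0 0 0 0 0 0.5 40; 0 0 0 0 0 0 40; 0 0 0 0 0 0 40"}}

```text
t: 20.83
ee_pos: [0.6112, -0.0192, 0.128]
tcp_rot: [0.993, 0.115, 0.009, -0.005]
wrist_force: [3.5, -4.1, 8.0]
grip_width: 0.0485
gripper_force: 91.8
```

```bash
python3 k.py
```

```text
[-0.208  0.482  0.191  1.828 -0.137  0.825 -1.288] [ 0.6112 -0.0192  0.128 ] [[0.973, 0.228, 0.017], [0.228, -0.974, 0.013], [0.02, -0.009, -1.0]] [ 3.5 -4.1  8. ]
yaw -1.34 [-0.95 -0.84  1.82] 20.8333 0.04851345409325111
```

The 1.8 N m torque shows the stop is reached. I ease slightly, release and withdraw straight up.

>>> {"name": "move_arm", "arguments": {"rows": "0 0 0 0 0 -0.25 40; 0 0 0 0 0 0 40; 0 0 0 0 0 0 52; 0 0 0 0 0 0 60; 0 0 0 0 0 0 85; 0 0 0 0 0 0 85; 0 0 0 0 0 0 85; 0 0 0 0 0 0 85"}}

```text
t: 21.5
ee_pos: [0.6072, -0.0178, 0.125]
tcp_rot: [0.992, 0.127, 0.005, -0.007]
wrist_force: [0.3, 0.9, -0.2]
grip_width: 0.0853
gripper_force: 0.0
```

```bash
python3 k.py
```

```text
[-0.203  0.484  0.182  1.833 -0.136  0.827 -1.265] [ 0.6072 -0.0178  0.125 ] [[0.967, 0.253, 0.008], [0.253, -0.967, 0.016], [0.012, -0.013, -1.0]] [ 0.3  0.9 -0.2]
yaw -1.315 [-0.    0.01 -0.01] 21.5 0.0853259068439378
```

>>> {"name": "move_arm", "arguments": {"rows": "0 0 -0.4 0 0 0 85; 0 0 -0.7 0 0 0 85; 0 0 -0.7 0 0 0 85; 0 0 -0.7 0 0 0 85; 0 0 -0.5 0 0 0 85; 0 0 0 0 0 0 85; 0 0 0 0 0 0 85"}}

```text
t: 22.08
ee_pos: [0.607, -0.0198, 0.2463]
tcp_rot: [0.992, 0.127, 0.007, -0.007]
wrist_force: [-0.1, 0.2, -0.4]
grip_width: 0.085
gripper_force: 0.0
```

```bash
python3 k.py; cat > fin.py <<'E'
from h import *
for n in("wrist","side"):
    c,W,s=grab(n); x,y,z=W[...,0],W[...,1],W[...,2]
    q=W[(np.hypot(x-.608,y+.019)<.04)&(z>.085)&(z<.18)]
    t=q[q[:,2]>.145]; print(n,len(t),cv2.minAreaRect((t[:,:2]*1000).astype(np.float32)) if len(t)>5 else "", np.percentile(q[:,2],98))
    for a in np.arange(.08,.17,.01):
        p=q[(q[:,2]>=a)&(q[:,2]<a+.01)]
        if len(p)>3: print(round(a,3),len(p),p.min(0).round(4)[:2],p.max(0).round(4)[:2],p.mean(0).round(4)[:2])
    if n=="wrist": w=c
    else: save("fin.png",np.hstack([cv2.resize(w,(400,250)),cv2.resize(c[60:310,180:480],(300,250))]))
E
python3 fin.py
```

```text
[-0.225  0.348  0.21   1.728 -0.1    1.063 -1.294] [ 0.607  -0.0198  0.2463] [[0.967, 0.253, 0.011], [0.252, -0.967, 0.016], [0.015, -0.013, -1.0]] [-0.1  0.2 -0.4]
yaw -1.315 [-0.01  0.01  0.02] 22.0833 0.08499057281652617
wrist 946 ((607.3751831054688, -19.175790786743164), (12.609495162963867, 49.90884780883789), 24.206514358520508) 0.1603624627567958
0.08 15 [ 0.6099 -0.0256] [ 0.6154 -0.0106] [ 0.6125 -0.0177]
0.09 30 [ 0.6092 -0.0253] [ 0.6155 -0.01  ] [ 0.6125 -0.0172]
0.1 32 [ 0.609  -0.0251] [ 0.6153 -0.0102] [ 0.6125 -0.0171]
0.11 38 [ 0.6095 -0.0249] [ 0.6158 -0.0104] [ 0.6127 -0.0174]
0.12 99 [ 0.6022 -0.0392] [0.6217 0.0043] [ 0.6127 -0.0175]
0.13 129 [ 0.6023 -0.0403] [0.6218 0.0046] [ 0.6128 -0.0175]
0.14 159 [ 0.6017 -0.0403] [0.6218 0.0047] [ 0.6127 -0.0172]
0.15 780 [ 0.5934 -0.0432] [0.6218 0.0046] [ 0.6086 -0.0189]
0.16 83 [ 0.5964 -0.0387] [6.198e-01 3.000e-04] [ 0.6079 -0.0198]
side 124 ((608.7984008789062, -19.468210220336914), (13.211856842041016, 51.233802795410156), 24.32596778869629) 0.16011294625554032
0.08 12 [ 0.6033 -0.0291] [ 0.618  -0.0186] [ 0.6088 -0.0243]
0.09 19 [ 0.6008 -0.0293] [ 0.6176 -0.0111] [ 0.6076 -0.0226]
0.1 20 [ 0.6025 -0.0285] [ 0.6178 -0.0179] [ 0.6087 -0.0242]
0.11 14 [ 0.6024 -0.029 ] [ 0.6109 -0.018 ] [ 0.6059 -0.024 ]
0.12 39 [ 0.5954 -0.0427] [ 6.226e-01 -2.000e-04] [ 0.6073 -0.0251]
0.13 43 [ 0.5953 -0.0435] [6.225e-01 4.000e-04] [ 0.6074 -0.0261]
0.14 42 [ 0.595  -0.0449] [ 0.6217 -0.0008] [ 0.607  -0.0255]
0.15 95 [ 0.595  -0.0448] [0.6242 0.0029] [ 0.6087 -0.0226]
0.16 9 [ 0.6    -0.0417] [ 0.6153 -0.0086] [ 0.6076 -0.0198]
```

View pics/fin.png

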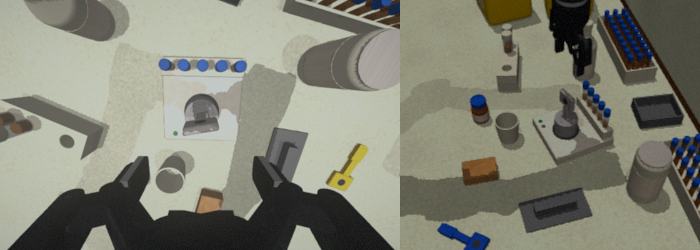

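The key stands upright in the cylinder, top at 0.160 m (exactly home), and bystanders look untouched. I'll check the turn against the console's yaw.

```bash
python3 - <<'E'
from h import *
for f in("w5.npz","scene.npz","side.npz"):
    W=np.load(f)["W"];x,y,z=W[...,0],W[...,1],W[...,2]
    m=(abs(z-.03)<.004)&(np.hypot(x-.63,y+.02)<.14)
    m=cv2.morphologyEx(m.astype(np.uint8),cv2.MORPH_OPEN,np.ones((3,3)))
    k,l,st,_=cv2.connectedComponentsWithStats(m);i=1+st[1:,4].argmax()
    p=W[l==i][:,:2]*1000
    print(f,len(p),cv2.minAreaRect(p.astype(np.float32)))
    # left edge (local x=-65): for y bins take min x
    b=[(yy,p[abs(p[:,1]-yy)<3][:,0].min()) for yy in range(-75,45,6) if (abs(p[:,1]-yy)<3).sum()>8]
    b=np.array(b); a=np.polyfit(b[:,0],b[:,1],1); r=abs(b[:,1]-np.polyval(a,b[:,0]));a=np.polyfit(b[r<2,0],b[r<2,1],1);print(" edge yaw",-np.arctan(a[0]),(r<2).sum(),len(b))
E
```

```text
w5.npz 14489 ((611.2049560546875, -18.332862854003906), (136.8733673095703, 159.65516662597656), 13.020968437194824)
 edge yaw 0.2294185322128349 20 20
scene.npz 111 ((627.13427734375, 37.556278228759766), (32.38983917236328, 59.38099670410156), 43.20743942260742)
 edge yaw 0.6250527434618854 2 4
side.npz 1599 ((625.1331787109375, -16.907264709472656), (162.16583251953125, 160.00466918945312), 12.862507820129395)
 edge yaw 0.21755485101393396 16 20
```

The console yaw is 0.227, so the stop puts the slot at -1.07. The key stands at -1.15, and with at most 0.12 of play the lock is at 1.25 or more, at the stop. The robot is clear.

```bash
python3 -c "
from workcell import job_done
print(job_done())"
```

```text
the job is handed in; nothing more can be done
None
```

The key is fully home in the cylinder, turned clockwise to the stop (estimated at 1.25 rad or more) and left standing there. The arm is clear, the bystanders looked undisturbed in the last pictures, and the job is handed in; the hand-in returned no verdict.

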